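# Uncover the guide and hold the probe in the sample jar

## Task

Take the roof-shaped splash cover off the guide bridge and hang it astride the horizontal bar of the rail, then let go of it. Then draw the square-headed probe out of the rack and lower it upright through the guide hole, without touching the bore or the jar, until its tip is about half way down the jar. Finish while still holding it there, still and centred in the hole, and leave the other things on the bench where they are.

Things in the scene. Friction and masses are not known exactly. Their poses are not given: they have to be found in the camera images.
- guide_stand: Fixed stand: base 130 x 170 mm (x, y), posts at y = +-66 mm, across them an aluminium bridge 46 mm wide (x), 156 mm long (y), 14 mm thick, top 130 mm above the bench, with a vertical 26 mm through hole in its middle. Below, on the same axis, a fixed empty glass jar, 70 mm inside, 76 mm outside diameter, rim 78 mm and inner floor 12 mm above the bench. Origin: under the base; z up.
- bore (a point): Centre of the guide hole's mouth, level with the bridge's top face (130 mm above the bench); axes as the stand's. A tip half way down the jar is 85 mm below this point.
- cover: Loose aluminium cover, 120 g, like a small roof, ridge along its y (60 mm long): 4 mm slabs slope 35 deg down to x = +-33 mm, then upright legs, 58 mm apart inside, 82 mm outside over the hems at their feet. At first it straddles the bridge, over the hole. On the ridge a black fin to pinch, 12 mm thick (x), 34 mm long (y), 62 to 106 mm above the origin. Origin: centre at the level of the legs' feet; z up.
- cover_grip (a point): On the cover: centre of the fin, 90 mm above the legs' feet and 16 mm below the fin's top; axes as the cover's.
- cover_ridge (a point): On the cover: underside of the ridge at its middle, 60 mm above the legs' feet, 30 mm below cover_grip.
- rail: Fixed rail: a horizontal round steel bar of 12 mm diameter along its y, 180 mm long, between two posts, axis 170 mm above the bench. Origin: on the bench under its middle. It stands left or right of the guide stand, the rack on the other side.
- rail_mid (a point): Middle of the rail's bar, on its axis; y along the bar. When the cover hangs well, cover_ridge is about 7 mm above the axis.
- rack: Fixed white rack: top plate 60 x 150 mm (x, y), its upper face 129 mm above the bench, with two 17 mm holes at y = +-40 mm; in each a stem stands, resting by its 30 mm collar. Origin: on the bench under its middle; z up.
- probe: Loose probe, 100 g, in either hole of the rack: a 10 mm steel rod 110 mm long with a blunt tip, a 30 mm round collar 6 mm thick above it, and on that a black square head 20 x 20 mm (sides along x and y), 50 mm tall, from 116 to 166 mm above the tip. In the rack its tip is 19 mm above the bench. Origin: at the tip; z up along the rod.
- probe_tip (a point): The lower end of the probe's rod.
- probe_grip (a point): On the probe's axis in its square head, 142 mm above the tip, 24 mm below the head's top; axes as the probe's.
- stirrer: Bystander: a stirring stem with a ball head of 32 mm and a 90 mm long 10 mm rod, in the rack's other hole, its top 173 mm above the bench. Origin at its lower end.
- beaker: Bystander: empty glass beaker, 70 mm wide, 90 mm tall, close in front of the robot. Origin under its centre.
- sample_bottle: Bystander: white screw-top jar, 50 mm wide, 100 mm tall, close in front of the robot. Origin under its centre.
- sieve: Bystander: round steel test sieve, 200 mm wide, 50 mm tall, on the far side of the bench. Origin under its centre.
- dish: Bystander: shallow aluminium dish, 120 mm wide, 30 mm tall, on the far side. Origin under its centre.
- can: Bystander: can, 60 mm wide, 90 mm tall, on the far side behind the guide stand. Origin under its centre.
- scoop: Bystander: spoon 180 mm long lying on the robot's right. Origin under its middle.
Mind the look-alikes: they are no part of the job. Of the things that look like the guide_stand, take the one that is farthest to the robot's right at the start.

How it is judged:
By the outcome, as a careful person would: the job done as asked, in the order asked, and still so for the second after the job is handed in, while the arm keeps its last pose, push and grip.
It also fails if it takes over 67 s, if anything falls off the work surface, if the arm or the gripper's body presses on something with over 40 N, if the wrist force passes 120 N, or if a joint passes its speed limit or range.

## Robot

A 6-joint arm with a two-finger parallel gripper is mounted at the origin on the work surface. World frame = base frame: x ahead of the robot, y to its left, z up, the work surface at z = 0. Lengths are in mm, angles in rad, forces in N, time in s.
With the tool pointing down it reaches from about 300 to 850 mm from the base axis. Payload 4.2 kg.
Tool frame: the origin (TCP) lies between the finger pads; the fingertips stand 14 mm ahead of it and the grasp point (between the pads) lies 5 mm behind it (r.tip_reach is the distance from the TCP to the fingertips, in mm); z points along the fingers, y is the line along which they close (so a half turn about z gives the same grasp; the last joint's range is limited). The gripper opens to 91 mm and grips with 3 to 60 N. Pads are 32 mm wide; open, the fingers measure 118 mm over their backs; the gripper's body (76 mm by 178 mm) begins 60 mm behind the grasp point.
Start: joints at [1.283, 0.32, 1.565, -0, 1.257, -0.02], TCP at [152.152, 554.519, 227.976] pointing down, gripper open.
Joint ranges: [-3.11, 3.11], [-0.84, 2.01], [0.21, 2.61], [-1.34, 4.49], [0.05, 2.63], [-2.56, 2.56]. Speed limits (rad/s): [2.57, 2.57, 3.14, 3.14, 3.14, 3.14].

## Interface

Orientations are given as a rotation vector (axis times angle).
In Python, from cell import r gives the robot as it stands.
- The arm moves only by the tool step_arm, never from a script. Its argument "plan" is a list that holds one entry, the list of rows, each a list of 5 numbers: the opening, from -1 (shut) to 1 (fully open), then the shift along the world's x, y, z normalised to -1 to 1, where 1 is 80 mm, then the turn about the world's z normalised to -1 to 1, where 1 is 2 rad. In form: [[[grip, tx, ty, tz, turn], ...]]. A call has 1 to 5 rows; each row is the pose to reach, as a shift and turn from the pose commanded when the call began; what a row does not reach only later rows make up. A row lasts 1/10 s, in which the tool goes at most 50 mm and 8.59 degrees, less where a joint would pass 70% of its speed; a pose out of reach is approached as far as the arm can. A call with a number of a shift or a turn outside -1 to 1 is refused whole. A call with a gripper value outside its range is refused whole. The fingers move at their own pace and stop on an object; the grip force is fixed at half the most. Time passes only in rows, so rows that repeat a pose let the fingers close. It gives the time, the measured TCP pose, the force, the opening and the grip force at its end, in the units of the state.
- r.state(): the state, without advancing time (a new reading comes with each control period).
- r.snapshot(name): name is "scene" or "top" or "wrist"; returns a dict with "img" (384x512x3 uint8, blue, green, red), "range_z" (384x512 float32, mm along the optical axis (not along the pixel's ray), 0 where there is no reading), "vertical_fov" (degrees; the focal length in pixels is half the picture's height over the tangent of half this angle, whatever the lens; pixels are square), "cx", "cy" (the principal point, pixels), "R" (3x3) and "t" (3): a world point X has camera coordinates R X + t. Camera axes: x right, y down, z forward; pixel columns grow to the right and rows downward; lengths in mm; the calibration is good to about 2 mm. A picture is of the moment at which its call begins.
- r.finish_job(): hands the job in; it is judged then, once.
The state is a dict: "time": time; "joint_positions": joint angles; "joint_velocities": joint speeds; "tau": joint torques, N m; "tcp_pos": TCP position; "orientation": TCP orientation; "wrist_force": force on the tool from outside, world axes, zero at the start; "ft_torque": the same for the moment, N m; "finger_gap": finger opening in mm; "grasp_force": force on a finger pad.
Only numpy, scipy, OpenCV 4.12 (cv2) and the standard library are available. Lean on these libraries where they do the work, as an engineer would, in place of code of your own. Each camera call takes 0.05 s, during which the arm holds its last target. There are 200 camera calls.

## Working session

There is one attempt and no reset: what is moved stays moved. The work goes in short steps, Python scripts to look and compute and a tool call to move; the robot and the scene stay as the last step left them, time stands still between calls to the robot, and variables do not carry over. Pictures are saved under pics/ and viewed, at most 10 in all, crops included, and the job is handed in when it is done.

Besides the shell and the picture viewer there is one more tool, called as name(argument=value, ...) on one line, values as JSON. step_arm: Moves the arm, as the interface text tells. Scaled input: -1 to 1 covers 80 mm each way for a shift and 2 rad each way for a turn. Its arguments: {"type":"object","properties":{"plan":{"type":"array","items":{"type":"array","items":{"type":"array","items":{"type":"number"}}}}},"required":["plan"]}

```bash
mkdir -p pics; ls; cat > h.py <<'E'
from cell import r
import numpy as np, cv2
def snap(n,save=None):
    s=r.snapshot(n)
    if save: cv2.imwrite('pics/'+save,s['img'])
    h=s['img'].shape[0]; f=h/2/np.tan(np.radians(s['vertical_fov'])/2)
    v,u=np.mgrid[:h,:s['img'].shape[1]]; z=s['range_z']
    P=np.stack([(u-s['cx'])/f*z,(v-s['cy'])/f*z,z],-1)
    W=(P-s['t'])@s['R']; W[z<=0]=np.nan
    return s,W
E
python3 - <<'E'
from h import *
for n in('scene','top','wrist'):
    s,W=snap(n); np.savez(''+n+'.npz',W=W,img=s['img'])
    if n!='wrist': cv2.imwrite('pics/'+n+'.png',cv2.resize(s['img'],(800,600)))
    print(n,s['R'].round(3).tolist(),s['t'],s['vertical_fov'],np.isfinite(W[...,0]).mean())
st=r.state();print(st['tcp_pos'],st['orientation'],st['wrist_force'])
E
```

```text
pics
scene [[0.284, 0.959, -0.02], [0.593, -0.192, -0.782], [-0.753, 0.21, -0.623]] [ -57.59162464 -216.21844735 1696.2555956 ] 57.17420429178888 0.9930267333984375
top [[0.014, -1.0, 0.002], [-0.982, -0.015, -0.189], [0.189, 0.0, -0.982]] [ -89.09947777  490.38033519 1153.97372021] 56.60166121846852 0.9961293538411459
wrist [[0.264, 0.964, -0.002], [0.931, -0.255, 0.26], [0.251, -0.07, -0.966]] [-573.79060931  -30.12008419  391.12091476] 66.61507656905842 0.9959360758463541
[152.04469646 554.1774026  227.33309609] [-4.19363366e-01 -3.11328992e+00  2.00739043e-03] [-0.06665525 -0.48418869 -0.76140901]
```

View pics/top.png

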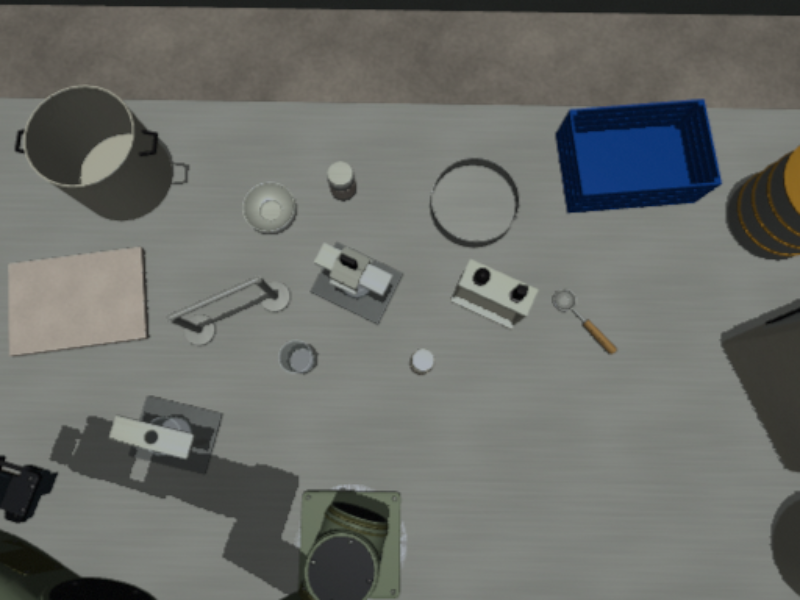

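View pics/scene.png

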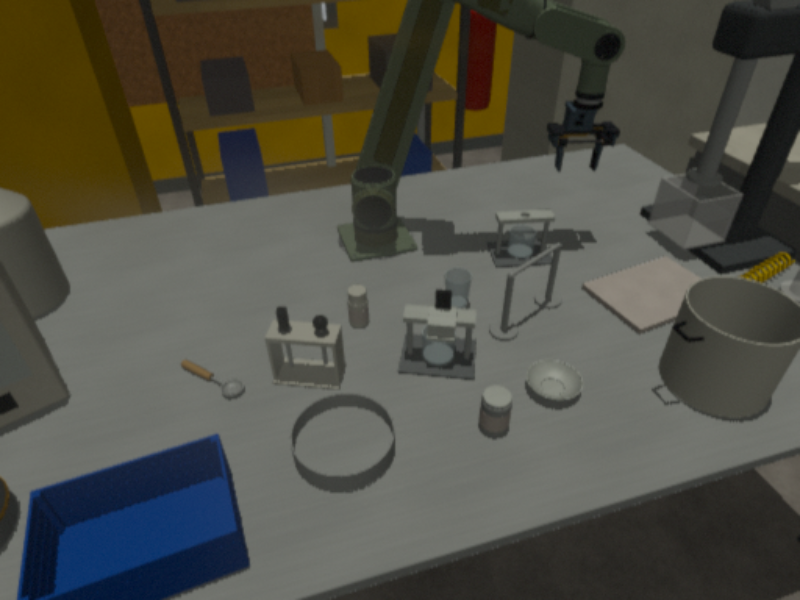

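The top view (800x600) shows the stand with cover at (350,268), the rail bar from (172,318) to (262,282), and the rack at (495,290) with heads at (481,275) and (520,293). The scene view shows the ball head nearer the stand and the taller square head on the robot's right. I'll measure these next.

```bash
python3 - <<'E'
from h import *
d=np.load('top.npz');W=d['W'];img=d['img']
k=.64
def reg(u0,u1,v0,v1,z0,z1):
    w=W[int(v0*k):int(v1*k),int(u0*k):int(u1*k)].reshape(-1,3)
    return w[(w[:,2]>z0)&(w[:,2]<z1)]
def rect(n,p):
    c,s,a=cv2.minAreaRect(p[:,:2].astype(np.float32)); print(n,len(p),np.round(c,1),np.round(s,1),round(a,1),'z',np.percentile(p[:,2],[5,50,95]).round(1),'mean',p.mean(0).round(1))
rect('bench',reg(400,450,400,440,-50,50))
rect('bridge',reg(300,405,235,325,124,136))
rect('fin',reg(300,405,235,325,182,200))
rect('fin all',reg(300,405,235,325,160,200))
rect('roof',reg(300,405,235,325,137,158))
rect('base',reg(300,405,235,325,5,25))
rect('rack',reg(440,545,250,335,124,134))
rect('headR',reg(503,545,270,310,170,200))
rect('headL',reg(465,498,255,290,160,200))
rect('rail',reg(160,300,265,350,160,186))
p=reg(160,300,265,350,160,186); print(np.percentile(p[:,2],[0,25,75,100]),cv2.fitLine(p[:,:2].astype(np.float32),cv2.DIST_HUBER,0,.01,.01).ravel())
c=cv2.resize(img[130:240,90:350],None,fx=3,fy=3,interpolation=cv2.INTER_CUBIC);cv2.imwrite('pics/crop1.png',c)
E
```

```text
bench 798 [ 250.6 -152.1] [ 79.5 105.3] 0.8 z [-4.4 -0.5  3.4] mean [ 250.6 -151.8   -0.5]
bridge 588 [550.5   3.9] [155.7  70.2] 64.1 z [125.5 129.4 133.9] mean [547.9   1.1 129.5]
fin 49 [552.6   9.6] [32.  11.9] 63.7 z [185.3 190.4 192.9] mean [552.1   9.5 189.9]
fin all 67 [552.3   9.2] [32.9 12. ] 64.1 z [163.7 188.9 192.7] mean [550.6   9.  184.9]
roof 163 [551.8   9.8] [61.  46.7] 62.2 z [137.4 141.8 149.7] mean [547.    9.7 142.7]
base 716 [543.   30.5] [234.7 177.7] 72.4 z [ 5.3  7.7 11.9] mean [5.26e+02 1.00e-01 8.10e+00]
rack 695 [ 516.4 -290.6] [150.3  61.9] 65.2 z [125.3 128.3 131.7] mean [ 514.  -289.1  128.4]
headR 53 [ 499.4 -326.9] [20.1 19.1] 76.0 z [173.  183.6 186.5] mean [ 498.7 -325.6  182.3]
headL 78 [ 532.2 -253.5] [29.5 27.2] 35.1 z [160.9 167.2 172.8] mean [ 531.7 -252.9  167.2]
rail 275 [476.6 266.9] [ 15.6 195.3] 25.6 z [167.3 173.7 177.2] mean [475.7 265.8 173.2]
[160.0653513  171.66068259 175.47767043 179.47748824] [ 4.3376637e-01 -9.0102541e-01  4.7539319e+02  2.6578928e+02]
```

View pics/crop1.png

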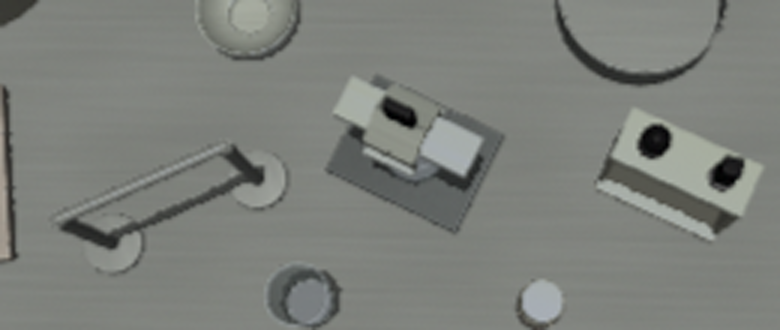

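Heights and sizes match the specification: bridge 155.7 mm long at z 129.5, fin top 192, rack 150x62 at 128.4, bar top 176. The crop shows the square head on the rack's right at (727,172), the fin at (399,110), and the bar from (58,218) to (228,147). I'll move toward the cover.

step_arm(plan=[[[1,0.36,-0.49,0.15,-0.063],[1,0.72,-0.97,0.3,-0.126]]])

```text
time: 0.35
tcp_pos: [209.7, 476.1, 251.2]
orientation: [-0.811, -3.035, 0.003]
wrist_force: [1.2, -0.3, -0.7]
finger_gap: 91.2
grasp_force: 0.0
```

step_arm(plan=[[[1,0.36,-0.49,0,-0.063],[1,0.72,-0.97,0,-0.126]]])

```text
time: 0.55
tcp_pos: [268.1, 397.8, 252.2]
orientation: [1.189, 2.908, 0.001]
wrist_force: [0.7, 0.4, 1.2]
finger_gap: 91.3
grasp_force: 0.0
```

step_arm(plan=[[[1,0.36,-0.49,0,-0.063],[1,0.72,-0.97,0,-0.126]]])

```text
time: 0.75
tcp_pos: [325.6, 319.9, 251.9]
orientation: [1.545, 2.735, 0.0]
wrist_force: [0.3, 0.7, 0.8]
finger_gap: 91.1
grasp_force: 0.0
```

step_arm(plan=[[[1,0.36,-0.49,0,-0.063],[1,0.72,-0.97,0,-0.126]]])

```text
time: 0.95
tcp_pos: [383.2, 242.3, 251.9]
orientation: [1.877, 2.519, 0.0]
wrist_force: [-0.3, 0.8, -0.3]
finger_gap: 91.0
grasp_force: 0.0
```

step_arm(plan=[[[1,0.36,-0.49,0,-0.063],[1,0.72,-0.97,0,-0.126]]])

```text
time: 1.15
tcp_pos: [440.8, 164.6, 252.0]
orientation: [-2.179, -2.263, -0.0]
wrist_force: [0.6, 1.0, -0.8]
finger_gap: 91.2
grasp_force: 0.0
```

step_arm(plan=[[[1,0.36,-0.49,0,-0.063],[1,0.72,-0.97,0,-0.126],[1,0.72,-0.97,0,-0.126]]])

```text
time: 1.45
tcp_pos: [500.5, 84.7, 251.5]
orientation: [2.447, 1.967, -0.0]
wrist_force: [-0.7, 0.3, 0.2]
finger_gap: 90.8
grasp_force: 0.0
```

```bash
cat >> h.py <<'E'
def st():
    s=r.state(); import scipy.spatial.transform as T
    R=T.Rotation.from_rotvec(s['orientation']).as_matrix()
    print('t',s['time'],'tcp',np.round(s['tcp_pos'],1),'yang',np.degrees(np.arctan2(R[1,1],R[0,1])).round(1),'F',np.round(s['wrist_force'],1),'gap',s['finger_gap'],s['grasp_force'],'q',np.round(s['joint_positions'],2))
def rect(n,p):
    c,s,a=cv2.minAreaRect(p[:,:2].astype(np.float32)); print(n,len(p),np.round(c,1),np.round(s,1),round(a,1),'z',np.percentile(p[:,2],[5,50,95]).round(1),'mean',p.mean(0).round(1))
def box(W,c,rad,z0,z1):
    w=W.reshape(-1,3); w=w[np.isfinite(w[:,0])]
    return w[(np.hypot(*(w[:,:2]-c).T)<rad)&(w[:,2]>z0)&(w[:,2]<z1)]
E
python3 - <<'E'
from h import *
st()
s,W=snap('wrist','w1.png'); st()
for z0,z1 in((185,197),(165,197),(124,134)):
    rect(z0,box(W,(552,9),40 if z0>130 else 95,z0,z1))
E
```

```text
t 1.45 tcp [500.5  84.7 251.5] yang -12.4 F [-0.7  0.3  0.2] gap 90.78222855918365 0.0 q [ 0.15  0.2   1.67 -0.    1.27  0.36]
t 1.5 tcp [498.7  86.8 251.3] yang -12.2 F [0.4 0.7 0.3] gap 90.92953317106354 0.0 q [ 0.15  0.2   1.68 -0.    1.27  0.36]
185 280 [551.3   0.8] [19.1 11.8] 67.5 z [187.2 192.3 193.3] mean [5.497e+02 5.000e-01 1.917e+02]
165 340 [551.3   0.7] [19.1 12. ] 65.8 z [176.2 192.  193.2] mean [5.488e+02 3.000e-01 1.894e+02]
124 3061 [547.7   5.8] [150.5  58.7] 65.0 z [127.8 130.6 132. ] mean [552.9  20.5 130.4]
```

View pics/w1.png

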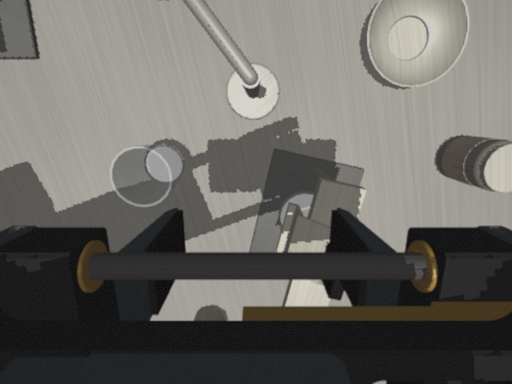

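The wrist view shows the fingers over the bridge. The fin is partly hidden at (340,280), but both views agree to about 2.5 mm. Next I'll move over the fin, go down and close.

step_arm(plan=[[[1,0.34,-0.5,0,-0.058],[1,0.675,-0.99,0,-0.116],[1,0.675,-0.99,0,-0.116],[1,0.675,-0.99,0,-0.116]]])

```text
time: 1.9
tcp_pos: [551.2, 10.4, 251.4]
orientation: [-2.651, -1.682, 0.002]
wrist_force: [-0.2, -0.4, 0.2]
finger_gap: 91.2
grasp_force: 0.0
```

step_arm(plan=[[[1,0,0,-0.3,0],[1,0,0,-0.5,0],[1,0,0,-0.7,0],[1,0,0,-0.7,0]]])

```text
time: 2.3
tcp_pos: [549.1, 11.7, 194.1]
orientation: [-2.648, -1.684, 0.007]
wrist_force: [-0.8, -0.3, 0.9]
finger_gap: 91.1
grasp_force: 0.0
```

```bash
python3 - <<'E'
from h import *
st()
s,W=snap('top'); 
for z0,z1 in((185,197),):
    rect(z0,box(W,(552,9),22,z0,z1))
s,_=snap('scene'); cv2.imwrite('pics/s2.png',cv2.resize(s['img'][120:260,220:340],None,fx=4,fy=4,interpolation=cv2.INTER_CUBIC))
E
```

```text
t 2.3 tcp [549.1  11.7 194.1] yang -25.1 F [-0.8 -0.3  0.9] gap 91.11611073974512 0.0 q [0.   0.31 1.67 0.   1.17 0.44]Traceback (most recent call last):
  File "<stdin>", line 5, in <module>
  File "h.py", line 16, in rect
    c,s,a=cv2.minAreaRect(p[:,:2].astype(np.float32)); print(n,len(p),np.round(c,1),np.round(s,1),round(a,1),'z',np.percentile(p[:,2],[5,50,95]).round(1),'mean',p.mean(0).round(1))
                                                                                                                 ~~~~~~~~~~~~~^^^^^^^^^^^^^^^^^^
    return _quantile_unchecked(
        a, q, axis, out, overwrite_input, method, keepdims, weights)
    return _ureduce(a,
                    func=_quantile_ureduce_func,
    ...<5 lines>...
                    overwrite_input=overwrite_input,
                    method=method)
    r = func(a, **kwargs)
    result = _quantile(arr,
                       quantiles=q,
    ...<2 lines>...
                       out=out,
                       weights=wgt)
    slices_having_nans = np.isnan(arr[-1, ...])
                                  ~~~^^^^^^^^^
IndexError: index -1 is out of bounds for axis 0 with size 0
```

```bash
python3 - <<'E'
from h import *
for i in range(2):
    s,W=snap('scene'); st()
w=W.reshape(-1,3)
cv2.imwrite('pics/s2.png',cv2.resize(s['img'][140:260,220:340],None,fx=5,fy=5,interpolation=cv2.INTER_CUBIC))
E
```

```text
t 2.4 tcp [551.1  11.2 196.4] yang -25.1 F [ 1.2  0.9 -0.6] gap 91.22272945691655 0.0 q [-0.    0.3   1.67  0.    1.17  0.44]
t 2.45 tcp [551.7  10.9 197. ] yang -25.2 F [ 0.7 -0.2  1. ] gap 91.67951439580885 0.0 q [-0.    0.3   1.67  0.    1.17  0.44]
```

View pics/s2.png

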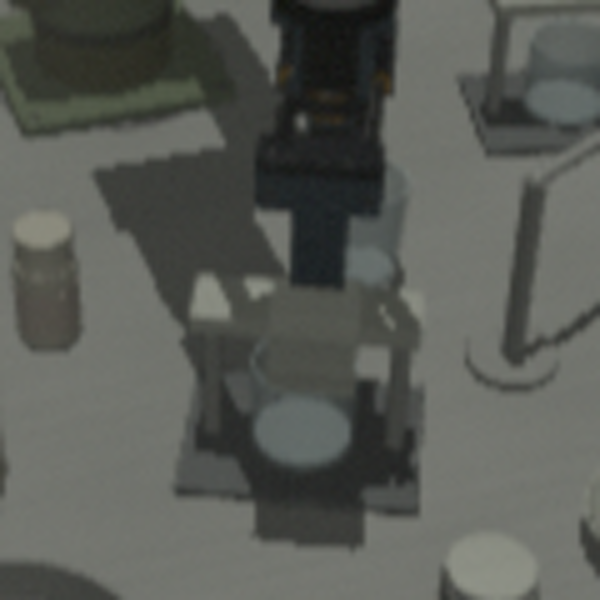

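The finger at (320,250) sits over the middle of the cover at (315,320), so it is aligned. Now I'll go down and close.

step_arm(plan=[[[1,0,0,-0.16,0],[1,0,0,-0.31,0],[1,0,0,-0.31,0]]])

```text
time: 2.75
tcp_pos: [550.3, 9.7, 169.0]
orientation: [-2.652, -1.681, 0.006]
wrist_force: [0.0, 0.2, 0.4]
finger_gap: 91.2
grasp_force: 0.0
```

step_arm(plan=[[[-0.2,0,0,0,0],[-0.5,0,0,0,0],[-0.7,0,0,0,0],[-0.9,0,0,0,0],[-1,0,0,0,0]]])

```text
time: 3.25
tcp_pos: [551.9, 9.7, 171.4]
orientation: [2.653, 1.681, 0.001]
wrist_force: [0.6, -0.4, 0.1]
finger_gap: 53.8
grasp_force: 0.0
```

step_arm(plan=[[[-1,0,0,0,0],[-1,0,0,0,0],[-1,0,0,0,0],[-1,0,0,0,0],[-1,0,0,0,0]]])

```text
time: 3.75
tcp_pos: [552.0, 9.6, 171.3]
orientation: [2.653, 1.682, 0.001]
wrist_force: [0.8, -0.3, 0.0]
finger_gap: 13.9
grasp_force: 0.2
```

step_arm(plan=[[[-1,0,0,0,0],[-1,0,0,0,0],[-1,0,0,0,0]]])

```text
time: 4.05
tcp_pos: [553.5, 9.2, 172.0]
orientation: [2.65, 1.68, 0.005]
wrist_force: [3.6, -3.4, 2.4]
finger_gap: 11.9
grasp_force: 30.0
```

step_arm(plan=[[[-1,0,0,0.15,0],[-1,0,0,0.4,0],[-1,0,0,0.7,0],[-1,0,0,0.9,0],[-1,0,0,1,0]]])

```text
time: 4.55
tcp_pos: [551.0, 10.2, 252.5]
orientation: [-2.653, -1.681, 0.0]
wrist_force: [-0.5, -0.5, -1.5]
finger_gap: 11.8
grasp_force: 30.0
```

step_arm(plan=[[[-1,0,0,0.25,0],[-1,0,0,0.5,0],[-1,0,0,0.6,0],[-1,0,0,0.6,0]]])

```text
time: 4.95
tcp_pos: [551.6, 9.9, 299.6]
orientation: [-2.653, -1.682, -0.001]
wrist_force: [-0.3, 0.5, -1.2]
finger_gap: 12.2
grasp_force: 30.0
```

```bash
python3 - <<'E'
from h import *
snap('top');s,W=snap('top'); st()
rect('bridge',box(W,(550,5),100,124,136))
cv2.imwrite('pics/t3.png',cv2.resize(s['img'][100:260,90:290],None,fx=3.7,fy=3.7,interpolation=cv2.INTER_CUBIC))
E
```

```text
t 5.05 tcp [551.    9.8 298. ] yang -25.3 F [ 0.2  0.5 -2.1] gap 11.931883819564588 29.995392858982086 q [-0.    0.25  1.49  0.    1.41  0.44]
bridge 264 [531.2 -37.7] [64.9 46.6] 65.3 z [125.9 129.2 132.3] mean [530.3 -41.1 129.1]
```

View pics/t3.png

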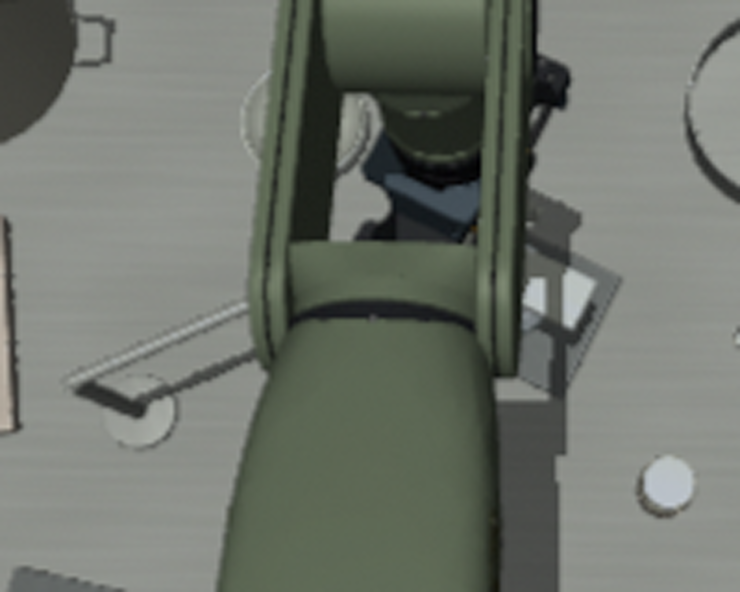

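```bash
cat > rail.py <<'E'
import numpy as np
from scipy.optimize import least_squares
def rail(W,n):
    w=W.reshape(-1,3); w=w[np.isfinite(w[:,0])]
    a0=np.radians(115.7); d0=np.array([np.cos(a0),np.sin(a0)]); n0=np.array([d0[1],-d0[0]]); c=np.array([476.,266.5])
    q=w[:,:2]-c; s=q@d0; l=q@n0
    m=(abs(s)<92)&(abs(l)<14)&(w[:,2]>162)&(w[:,2]<182); s,l,z=s[m],l[m],w[m,2]
    if m.sum()<30: print(n,m.sum()); return
    f=lambda p: np.hypot(l-p[0]-p[1]*s,z-p[2]-p[3]*s)-6
    o=least_squares(f,[0,0,170,0],loss='soft_l1')
    print(n,m.sum(),'lat off at mid %.1f ang %.1f z %.1f slope %.3f'%(o.x[0],115.7-np.degrees(o.x[1]),o.x[2],o.x[3]),'s range',np.percentile(s,[0,2,98,100]).round(1),'rms',np.sqrt(np.mean(o.fun**2)).round(2),'n0',n0.round(3))
if __name__=='__main__':
    for n in('top','scene','wrist'): rail(np.load(n+'.npz')['W'],n)
E
python3 rail.py; python3 - <<'E'
from h import *; from rail import rail
s,W=snap('wrist','w4.png'); rail(W,'w now'); s,W=snap('scene'); rail(W,'scene now'); st()
# cover held: legs/roof lateral relative to tool
w=W.reshape(-1,3); 
E
```

```text
top 258 lat off at mid 0.6 ang 115.6 z 169.7 slope -0.001 s range [-91.9 -89.4  89.8  92. ] rms 1.63 n0 [0.901 0.434]
scene 121 lat off at mid 0.5 ang 115.4 z 169.5 slope 0.000 s range [-91.9 -87.8  84.9  89. ] rms 1.63 n0 [0.901 0.434]
wrist 0
w now 675 lat off at mid 0.6 ang 115.5 z 170.4 slope -0.002 s range [-92.  -91.5 -52.6 -47.7] rms 0.61 n0 [0.901 0.434]
scene now 122 lat off at mid 0.6 ang 115.6 z 169.4 slope 0.000 s range [-91.6 -88.5  85.9  88. ] rms 1.4 n0 [0.901 0.434]
t 5.15 tcp [551.    9.8 297.7] yang -25.3 F [ 0.7 -0.  -0.8] gap 12.014296600562133 29.99535173177719 q [-0.    0.25  1.49  0.    1.41  0.44]
```

All cameras agree on the rail: middle (476.5, 266.8), bar angle 115.6°. The last top view shows only the arm over the stand, with the rail to its left from (70,380) to (245,310). Next I'll carry the cover over.

step_arm(plan=[[[-1,-0.04,0.15,0,0.02],[-1,-0.12,0.4,0,0.055],[-1,-0.18,0.6,0,0.083],[-1,-0.235,0.804,0,0.111]]])

```text
time: 5.55
tcp_pos: [532.1, 75.4, 298.6]
orientation: [-2.446, -1.97, 0.001]
wrist_force: [-0.8, 0.9, -0.6]
finger_gap: 11.8
grasp_force: 30.0
```

step_arm(plan=[[[-1,-0.08,0.27,0,0.037],[-1,-0.16,0.54,0,0.074],[-1,-0.235,0.804,0,0.111]]])

```text
time: 5.85
tcp_pos: [513.1, 140.0, 298.7]
orientation: [-2.212, -2.229, 0.001]
wrist_force: [1.2, -0.1, -2.0]
finger_gap: 11.9
grasp_force: 30.0
```

step_arm(plan=[[[-1,-0.08,0.27,0,0.037],[-1,-0.16,0.54,0,0.074],[-1,-0.235,0.804,0,0.111]]])

```text
time: 6.15
tcp_pos: [494.2, 204.2, 298.7]
orientation: [-1.951, -2.461, 0.001]
wrist_force: [-0.4, 0.1, -1.9]
finger_gap: 12.1
grasp_force: 30.0
```

step_arm(plan=[[[-1,-0.08,0.27,0,0.037],[-1,-0.16,0.54,0,0.074],[-1,-0.21,0.7,0,0.1],[-1,-0.235,0.804,0,0.111],[-1,-0.235,0.804,0,0.111]]])

```text
time: 6.65
tcp_pos: [476.2, 267.8, 298.9]
orientation: [-1.672, -2.66, 0.001]
wrist_force: [-0.3, -0.1, -1.7]
finger_gap: 11.8
grasp_force: 30.0
```

```bash
python3 - <<'E'
from h import *
for i in range(3): s,W=snap('top')
st()
rect('bridge',box(W,(548,4),100,124,136))
s,W=snap('scene'); st()
cv2.imwrite('pics/s5.png',cv2.resize(s['img'][100:230,290:400],None,fx=4.5,fy=4.5,interpolation=cv2.INTER_CUBIC))
E
```

```text
t 6.8 tcp [476.7 266.4 299.1] yang 25.6 F [ 0.2 -0.6 -0.9] gap 11.912476998307794 29.9953293800354 q [ 0.49  0.24  1.5  -0.    1.4   0.04]
bridge 655 [550.7   3.7] [156.   47.4] 65.1 z [125.6 129.  132.6] mean [550.1   3.7 129. ]
t 6.85 tcp [476.8 266.3 299.1] yang 25.5 F [ 0.3 -0.4 -0.6] gap 11.744293442588907 29.995300769805908 q [ 0.49  0.24  1.5  -0.    1.4   0.04]
```

View pics/s5.png

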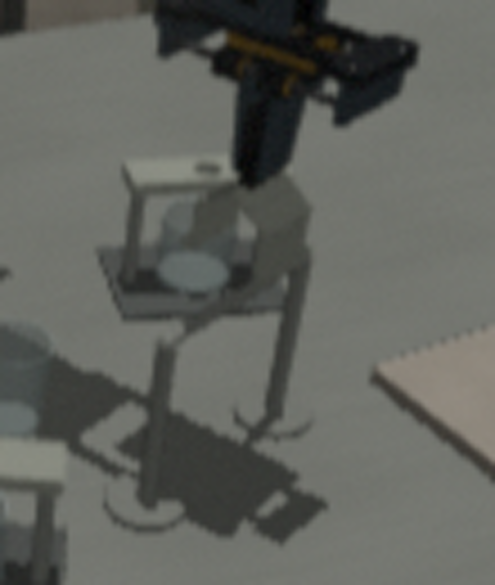

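The cover hangs upright at (250,235), astride the bar running (165,340) to (300,255). Next I'll lower it.

step_arm(plan=[[[-1,0,0,-0.15,0],[-1,0,0,-0.4,0],[-1,0,0,-0.65,0],[-1,0,0,-0.85,0],[-1,0,0,-0.95,0]]])

```text
time: 7.35
tcp_pos: [475.7, 266.0, 220.8]
orientation: [-1.674, -2.656, 0.005]
wrist_force: [-0.2, 0.2, -1.3]
finger_gap: 11.8
grasp_force: 30.0
```

step_arm(plan=[[[-1,0,0,-0.08,0],[-1,0,0,-0.16,0],[-1,0,0,-0.21,0],[-1,0,0,-0.24,0],[-1,0,0,-0.24,0]]])

```text
time: 7.85
tcp_pos: [476.6, 267.0, 204.0]
orientation: [1.674, 2.658, 0.0]
wrist_force: [-0.6, 0.2, -1.0]
finger_gap: 12.1
grasp_force: 30.0
```

step_arm(plan=[[[-1,0,0,-0.01,0],[-1,0,0,-0.015,0],[-1,0,0,-0.015,0]]])

```text
time: 8.15
tcp_pos: [476.6, 267.1, 202.9]
orientation: [1.674, 2.658, 0.001]
wrist_force: [-0.6, 0.6, -1.9]
finger_gap: 12.2
grasp_force: 30.0
```

```bash
python3 - <<'E'
from h import *
for i in range(3): s,W=snap('top'); st()
E
```

```text
t 8.2 tcp [476.6 267.1 202.9] yang 25.6 F [-0.1 -0.2 -0.8] gap 11.95331434179213 29.995275735855103 q [ 0.49  0.29  1.67 -0.    1.18  0.04]
t 8.25 tcp [476.6 267.1 202.9] yang 25.6 F [-0.6 -0.5 -1.2] gap 11.738827904552105 29.995429515838623 q [0.49 0.29 1.67 0.   1.18 0.04]
t 8.3 tcp [476.6 267.  202.9] yang 25.6 F [ 0.  -0.4 -0.6] gap 11.792728986807255 29.99537318944931 q [0.49 0.29 1.67 0.   1.18 0.04]
```

step_arm(plan=[[[-1,0,0,-0.01,0],[-1,0,0,-0.01,0],[-1,0,0,-0.01,0]]])

```text
time: 8.6
tcp_pos: [476.8, 267.1, 202.5]
orientation: [1.674, 2.658, 0.001]
wrist_force: [-1.1, 0.3, 1.7]
finger_gap: 11.8
grasp_force: 30.0
```

step_arm(plan=[[[-1,0,0,-0.01,0],[-1,0,0,-0.01,0],[-1,0,0,-0.01,0]]])

```text
time: 8.9
tcp_pos: [476.8, 267.1, 202.4]
orientation: [1.673, 2.658, 0.002]
wrist_force: [-1.0, 0.6, 6.9]
finger_gap: 11.7
grasp_force: 30.0
```

Contact came at the expected height with almost no side force. I'll release gently.

step_arm(plan=[[[-1,0,0,0.008,0],[-1,0,0,0.008,0],[-0.7,0,0,0.008,0],[-0.6,0,0,0.008,0],[-0.5,0,0,0.008,0]]])

```text
time: 9.4
tcp_pos: [476.3, 266.9, 201.3]
orientation: [-1.674, -2.658, 0.001]
wrist_force: [-0.2, 0.1, -0.3]
finger_gap: 22.1
grasp_force: 0.0
```

step_arm(plan=[[[-0.2,0,0,0,0],[0.2,0,0,0,0],[0.2,0,0,0,0],[0.2,0,0,0,0],[0.2,0,0,0,0]]])

```text
time: 9.9
tcp_pos: [476.6, 267.0, 201.8]
orientation: [1.674, 2.658, 0.0]
wrist_force: [0.1, -0.9, 0.6]
finger_gap: 54.8
grasp_force: 0.0
```

step_arm(plan=[[[0.2,0,0,0.1,0],[0.2,0,0,0.3,0],[0.2,0,0,0.6,0],[0.2,0,0,0.9,0],[0.2,0,0,1,0]]])

```text
time: 10.4
tcp_pos: [477.6, 267.6, 285.0]
orientation: [1.672, 2.656, 0.008]
wrist_force: [0.9, -0.0, 0.6]
finger_gap: 54.9
grasp_force: 0.0
```

```bash
python3 - <<'E'
from h import *
for i in range(2): s,W=snap('scene')
st()
rect('fin',box(W,(477,267),30,203,230)); rect('cover',box(W,(477,267),60,150,185))
cv2.imwrite('pics/s6.png',cv2.resize(s['img'][100:230,290:400],None,fx=4.5,fy=4.5,interpolation=cv2.INTER_CUBIC))
s,W=snap('top');rect('bridge',box(W,(550,4),100,124,136))
# hole: low-depth pixels inside bridge mask
m=(W[...,2]>124)&(W[...,2]<136)&(np.hypot(W[...,0]-550,W[...,1]-4)<90)
ce,sz,a=cv2.minAreaRect(np.argwhere(m)[:,::-1].astype(np.float32)); print(ce,sz,a)
E
```

```text
t 10.5 tcp [477.1 267.3 283.2] yang 25.6 F [-0.4  0.2  0.3] gap 54.593003943701504 0.0 q [0.49 0.24 1.53 0.   1.36 0.04]
fin 51 [479.2 264.3] [12.8 38.3] 22.3 z [204.6 217.6 223.5] mean [481.6 263.2 215.7]
cover 224 [482.  266.1] [90.6 88.8] 75.1 z [154.  169.3 179.3] mean [488.5 265.7 168.3]
bridge 655 [550.6   3.8] [156.1  46.9] 64.7 z [125.6 129.  132.5] mean [549.9   3.5 129.1]
(225.05543518066406, 171.38356018066406) (49.012428283691406, 14.574748992919922) 25.463348388671875
```

View pics/s6.png

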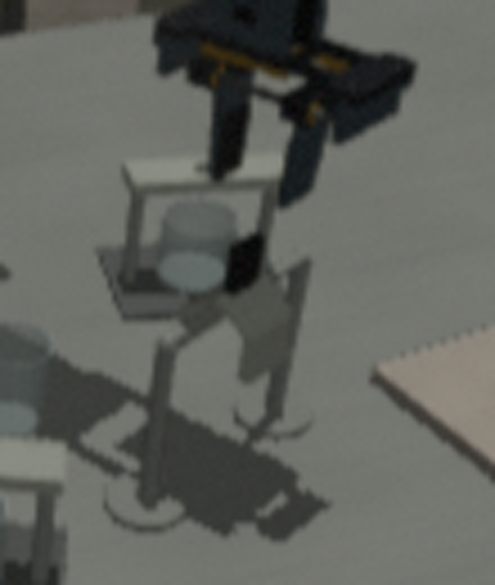

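The cover hangs upright astride the bar, its fin at (243,262), fin top at 223 mm as expected. I'll move on to the probe.

step_arm(plan=[[[0.2,0.01,-0.25,0,-0.02],[0.2,0.02,-0.6,0,-0.04],[0.2,0.035,-0.928,0,-0.055]]])

```text
time: 10.85
tcp_pos: [478.5, 191.8, 280.0]
orientation: [-1.817, -2.561, 0.005]
wrist_force: [0.1, -0.4, -0.2]
finger_gap: 54.8
grasp_force: 0.0
```

step_arm(plan=[[[0.2,0.02,-0.46,0,-0.027],[0.2,0.035,-0.928,0,-0.055]]])

```text
time: 11.05
tcp_pos: [481.3, 117.3, 280.1]
orientation: [-1.956, -2.456, 0.004]
wrist_force: [0.7, 0.1, -0.3]
finger_gap: 54.8
grasp_force: 0.0
```

step_arm(plan=[[[0.2,0.02,-0.46,0,-0.027],[0.2,0.035,-0.928,0,-0.055]]])

```text
time: 11.25
tcp_pos: [484.0, 42.8, 280.2]
orientation: [-2.089, -2.344, 0.003]
wrist_force: [0.9, -0.7, -0.2]
finger_gap: 54.7
grasp_force: 0.0
```

step_arm(plan=[[[0.2,0.02,-0.46,0,-0.027],[0.2,0.035,-0.928,0,-0.055]]])

```text
time: 11.45
tcp_pos: [486.8, -31.3, 280.3]
orientation: [-2.215, -2.225, 0.003]
wrist_force: [0.8, 0.2, 0.3]
finger_gap: 54.9
grasp_force: 0.0
```

step_arm(plan=[[[0.2,0.02,-0.46,0,-0.027],[0.2,0.035,-0.928,0,-0.055]]])

```text
time: 11.65
tcp_pos: [489.7, -105.5, 280.2]
orientation: [-2.333, -2.1, 0.002]
wrist_force: [0.9, -0.7, 0.2]
finger_gap: 55.0
grasp_force: 0.0
```

step_arm(plan=[[[0.2,0.02,-0.46,0,-0.027],[0.2,0.035,-0.928,0,-0.055]]])

```text
time: 11.85
tcp_pos: [492.5, -179.7, 280.2]
orientation: [-2.445, -1.968, 0.002]
wrist_force: [0.9, 0.3, -0.7]
finger_gap: 54.8
grasp_force: 0.0
```

step_arm(plan=[[[0.2,0.02,-0.46,0,-0.027],[0.2,0.035,-0.928,0,-0.055],[0.2,0.035,-0.928,0,-0.055]]])

```text
time: 12.15
tcp_pos: [495.5, -256.3, 279.6]
orientation: [-2.553, -1.828, 0.004]
wrist_force: [-0.0, 0.3, 0.6]
finger_gap: 54.7
grasp_force: 0.0
```

```bash
python3 - <<'E'
from h import *
for i in range(4): s,W=snap('wrist')
st(); print('cam',(-s['R'].T@s['t']).round(0), 'axis',s['R'][2].round(2))
rect('rack',box(W,(516,-290),95,124,134)); rect('headR',box(W,(499,-327),24,175,192));rect('bridge',box(W,(550,4),100,124,136))
s,W=snap('scene')
rect('rack',box(W,(516,-290),95,124,134)); rect('headR',box(W,(499,-327),24,175,192));rect('bridge',box(W,(550,4),100,124,136))
s,W=snap('top'); rect('headR',box(W,(499,-327),24,175,192));rect('bridge',box(W,(550,4),100,124,136))
E
```

```text
t 12.35 tcp [ 495.7 -251.6  280.9] yang -18.5 F [ 0.2 -0.2 -0.2] gap 55.039224172886264 0.0 q [-0.49  0.26  1.51  0.    1.37 -0.17]
cam [ 519. -183.  438.] axis [-0.08 -0.25 -0.97]
rack 4200 [ 522.4 -283.7] [127.9  60.4] 65.4 z [128.4 129.6 130.8] mean [ 522.6 -272.9  129.6]Traceback (most recent call last):
  File "<stdin>", line 4, in <module>
  File "h.py", line 16, in rect
    c,s,a=cv2.minAreaRect(p[:,:2].astype(np.float32)); print(n,len(p),np.round(c,1),np.round(s,1),round(a,1),'z',np.percentile(p[:,2],[5,50,95]).round(1),'mean',p.mean(0).round(1))
                                                                                                                 ~~~~~~~~~~~~~^^^^^^^^^^^^^^^^^^
    return _quantile_unchecked(
        a, q, axis, out, overwrite_input, method, keepdims, weights)
    return _ureduce(a,
                    func=_quantile_ureduce_func,
    ...<5 lines>...
                    overwrite_input=overwrite_input,
                    method=method)
    r = func(a, **kwargs)
    result = _quantile(arr,
                       quantiles=q,
    ...<2 lines>...
                       out=out,
                       weights=wgt)
    slices_having_nans = np.isnan(arr[-1, ...])
                                  ~~~^^^^^^^^^
IndexError: index -1 is out of bounds for axis 0 with size 0
```

The wrist camera sees best with the tool past the target in -y, so I'll step past the probe for one precise look.

step_arm(plan=[[[0.2,0,-0.4,0,-0.03],[0.2,0,-0.8,0,-0.057],[0.2,0,-1,0,-0.057]]])

```text
time: 12.65
tcp_pos: [496.3, -333.1, 281.6]
orientation: [2.649, 1.688, -0.0]
wrist_force: [0.5, -0.1, 0.0]
finger_gap: 54.4
grasp_force: 0.0
```

step_arm(plan=[[[0.2,0,-0.4,0,0],[0.2,0,-0.8,0,0],[0.2,0,-1,0,0],[0.2,0,-1,0,0]]])

```text
time: 13.05
tcp_pos: [496.2, -413.2, 281.1]
orientation: [-2.65, -1.686, -0.0]
wrist_force: [-0.6, 1.0, -0.5]
finger_gap: 54.5
grasp_force: 0.0
```

```bash
python3 - <<'E'
from h import *
import h
def rect(n,p):
    if len(p)>5: h.rect(n,p)
    else: print(n,len(p))
for i in range(4): s,W=snap('wrist')
cv2.imwrite('pics/w7.png',s['img'])
st()
def all(n,W):
    print(n);rect('rack',box(W,(516,-290),95,124,134)); rect('headR',box(W,(499,-327),24,180,192));rect('ball',box(W,(532,-253),24,150,192));rect('bridge',box(W,(550,4),100,124,136))
all('wrist',W)
s,W=snap('scene'); all('scene',W)
s,W=snap('top'); all('top',W)
E
```

```text
t 13.25 tcp [ 496.4 -411.   282.1] yang -24.9 F [ 0.2  0.1 -0.2] gap 54.54101199076107 0.0 q [-0.71  0.41  1.3   0.    1.44 -0.27]
wrist
rack 6797 [ 514.2 -300.1] [134.8  60.2] 65.1 z [128.3 129.6 130.8] mean [ 515.1 -301.   129.6]
headR 583 [ 501.1 -330. ] [20.  20.1] 75.7 z [183.9 185.4 186.5] mean [ 501.4 -330.   185.3]
ball 1109 [ 532.8 -261. ] [24.3 31.1] 67.4 z [159.5 169.  173.4] mean [ 533.4 -261.9  168. ]
bridge 0
scene
rack 481 [ 519.2 -293.2] [151.   63.8] 66.4 z [125.8 128.7 132.4] mean [ 524.5 -293.5  128.8]
headR 29 [ 503.9 -330.3] [19.7 21.1] 71.7 z [180.9 183.7 185.7] mean [ 504.1 -329.8  183.4]
ball 73 [ 540.6 -256.5] [23.  28.7] 10.2 z [153.5 164.9 172.3] mean [ 542.4 -257.3  164.5]
bridge 426 [552.8   0.8] [155.6  53.4] 64.5 z [125.4 129.3 132.1] mean [555.    1.5 129.1]
top
rack 684 [ 516.4 -290.6] [150.1  61.3] 65.6 z [125.  128.2 131.6] mean [ 513.9 -289.1  128.3]
headR 42 [ 499.1 -325.9] [21.2 18.8] 63.8 z [181.  183.8 186.2] mean [ 499.2 -326.3  183.8]
ball 86 [ 532.3 -253.3] [28.6 28.8] 43.0 z [158.3 166.6 172.4] mean [ 531.  -252.3  166.3]
bridge 657 [550.3   4. ] [155.9  47.5] 65.2 z [125.6 129.1 132.4] mean [550.1   3.3 129.1]
```

View pics/w7.png

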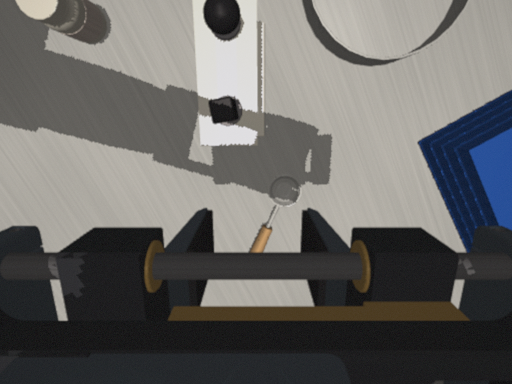

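The wrist view shows the square head at (224,110), turned about 10° to the rack, and the ball at (222,15). The head is 20x20 at (501,-330), z 185.4, with its sides at -14.3°. I'll go over it.

step_arm(plan=[[[0.2,0.02,0.3,0,0.03],[0.2,0.055,0.6,0,0.093]]])

```text
time: 13.55
tcp_pos: [500.5, -363.6, 281.9]
orientation: [-2.478, -1.931, -0.001]
wrist_force: [0.9, 0.4, 0.5]
finger_gap: 54.8
grasp_force: 0.0
```

step_arm(plan=[[[0.2,0,0.3,0,0],[0.2,0,0.444,0,0],[0.2,0,0.444,0,0],[0.2,0,0.444,0,0]]])

```text
time: 13.95
tcp_pos: [500.7, -329.5, 282.1]
orientation: [2.481, 1.926, -0.0]
wrist_force: [-1.0, -0.4, -0.1]
finger_gap: 55.1
grasp_force: 0.0
```

step_arm(plan=[[[0.2,0,0,-0.3,0],[0.2,0,0,-0.6,0],[0.2,0,0,-0.8,0],[0.2,0,0,-0.8,0],[0.2,0,0,-0.8,0]]])

```text
time: 14.45
tcp_pos: [500.7, -330.1, 218.0]
orientation: [2.482, 1.925, -0.0]
wrist_force: [-0.3, -0.5, 0.1]
finger_gap: 54.8
grasp_force: 0.0
```

```bash
python3 - <<'E'
from h import *
for i in range(3): s,W=snap('scene')
st()
cv2.imwrite('pics/s8.png',cv2.resize(s['img'][160:260,150:240],None,fx=6,fy=6,interpolation=cv2.INTER_CUBIC))
E
```

```text
t 14.6 tcp [ 501.1 -329.9  219.1] yang -14.4 F [0.1 0.9 0.5] gap 54.79056515984845 0.0 q [-0.6   0.36  1.52 -0.    1.25 -0.35]
```

View pics/s8.png

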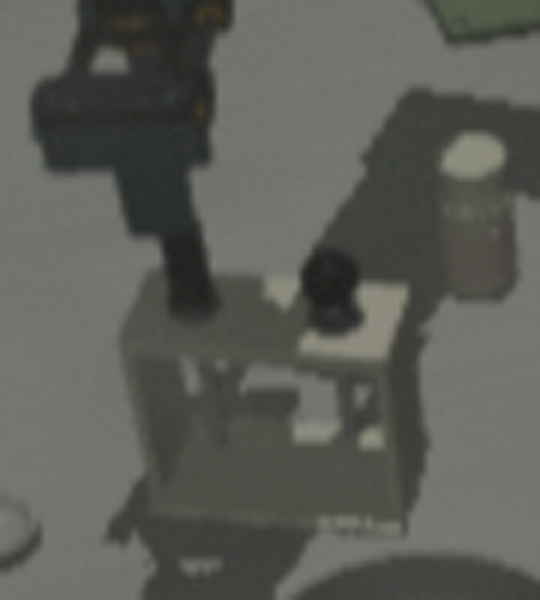

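The finger at (155,200) lines up with the head at (187,275). Next I'll lower and grip.

step_arm(plan=[[[0.2,0,0,-0.2,0],[0.2,0,0,-0.45,0],[0.2,0,0,-0.65,0],[0.2,0,0,-0.77,0],[0.2,0,0,-0.77,0]]])

```text
time: 15.1
tcp_pos: [500.2, -329.0, 155.6]
orientation: [-2.481, -1.925, 0.001]
wrist_force: [0.3, -0.7, 0.2]
finger_gap: 54.5
grasp_force: 0.0
```

step_arm(plan=[[[0.2,0,0,0,0],[-0.2,0,0,0,0],[-0.4,0,0,0,0],[-0.5,0,0,0,0],[-0.55,0,0,0,0]]])

```text
time: 15.6
tcp_pos: [500.7, -329.2, 156.5]
orientation: [2.482, 1.926, 0.0]
wrist_force: [0.0, -0.2, 0.5]
finger_gap: 25.7
grasp_force: 0.0
```

step_arm(plan=[[[-0.6,0,0,0,0],[-0.7,0,0,0,0],[-1,0,0,0,0],[-1,0,0,0,0],[-1,0,0,0,0]]])

```text
time: 16.1
tcp_pos: [500.7, -329.2, 156.4]
orientation: [2.482, 1.926, 0.0]
wrist_force: [-0.2, 0.2, 2.4]
finger_gap: 19.8
grasp_force: 30.0
```

```bash
python3 - <<'E'
from h import *
for i in range(3): s,W=snap('scene')
st()
E
```

```text
t 16.25 tcp [ 500.7 -329.2  156.4] yang -14.4 F [0.5 1.  2.5] gap 19.749436428277328 30.00027894973755 q [-0.6   0.41  1.62  0.    1.12 -0.35]
```

Gripped at 19.75 mm. I'll draw it straight up, clear of the ball head.

step_arm(plan=[[[-1,0,0,0.1,0],[-1,0,0,0.3,0],[-1,0,0,0.5,0],[-1,0,0,0.7,0]]])

```text
time: 16.65
tcp_pos: [500.3, -329.0, 212.8]
orientation: [-2.481, -1.925, 0.0]
wrist_force: [0.4, -0.4, 0.2]
finger_gap: 19.9
grasp_force: 30.0
```

step_arm(plan=[[[-1,0,0,0.25,0],[-1,0,0,0.5,0],[-1,0,0,0.7,0]]])

```text
time: 16.95
tcp_pos: [500.5, -329.2, 269.5]
orientation: [2.482, 1.926, 0.0]
wrist_force: [0.2, -0.6, -1.5]
finger_gap: 19.9
grasp_force: 30.0
```

step_arm(plan=[[[-1,0,0,0.25,0],[-1,0,0,0.5,0],[-1,0,0,0.65,0],[-1,0,0,0.75,0],[-1,0,0,0.75,0]]])

```text
time: 17.45
tcp_pos: [500.7, -329.3, 329.0]
orientation: [2.481, 1.925, 0.001]
wrist_force: [0.1, -0.5, -0.9]
finger_gap: 19.6
grasp_force: 30.0
```

```bash
python3 - <<'E'
from h import *
for i in range(3): s,W=snap('scene')
st()
# rod points in scene: held probe
w=box(W,(501,-330),45,188,340)
for z in range(190,340,10):
    q=w[(w[:,2]>z)&(w[:,2]<=z+10)]
    if len(q): print(z,len(q),np.median(q,0).round(1))
E
```

```text
t 17.6 tcp [ 500.2 -328.9  327.1] yang -14.4 F [-0.5  0.4 -1.2] gap 19.94514040663118 29.999789893627167 q [-0.6   0.32  1.32  0.    1.5  -0.35]
190 5 [ 503.8 -329.1  197.9]
200 10 [ 503.1 -328.3  205.1]
210 5 [ 504.7 -329.9  216.2]
220 10 [ 503.4 -328.4  225.2]
230 7 [ 504.  -330.   235.5]
240 9 [ 502.4 -328.3  247.1]
250 9 [ 503.3 -329.6  253.5]
260 8 [ 503.  -329.6  266.7]
270 8 [ 503.2 -328.5  273.7]
280 10 [ 504.3 -328.9  285.4]
290 3 [ 504.6 -327.5  291.7]
300 23 [ 511.1 -331.7  304. ]
310 30 [ 516.3 -328.1  316.8]
320 36 [ 517.1 -327.1  324.9]
330 40 [ 519.8 -331.7  334.1]
```

The rod is vertical and under the TCP to within about 1 mm. I'll move toward the stand and stop short for a close look at the hole.

step_arm(plan=[[[-1,0.03,0.15,0,0],[-1,0.08,0.4,0,0],[-1,0.12,0.6,0,0],[-1,0.153,0.763,0,0]]])

```text
time: 18.0
tcp_pos: [512.9, -266.4, 327.9]
orientation: [-2.481, -1.927, 0.0]
wrist_force: [-0.3, 0.1, -0.8]
finger_gap: 19.8
grasp_force: 30.0
```

step_arm(plan=[[[-1,0.05,0.25,0,0],[-1,0.1,0.5,0,0],[-1,0.153,0.763,0,0]]])

```text
time: 18.3
tcp_pos: [525.1, -205.7, 328.1]
orientation: [2.482, 1.926, -0.0]
wrist_force: [0.6, -0.2, -1.0]
finger_gap: 19.8
grasp_force: 30.0
```

step_arm(plan=[[[-1,0.05,0.25,0,0],[-1,0.1,0.5,0,0],[-1,0.153,0.763,0,0]]])

```text
time: 18.6
tcp_pos: [537.3, -144.6, 328.1]
orientation: [2.482, 1.926, -0.0]
wrist_force: [-0.3, 0.0, -0.8]
finger_gap: 19.9
grasp_force: 30.0
```

step_arm(plan=[[[-1,0.05,0.25,0,0],[-1,0.09,0.45,0,0],[-1,0.13,0.65,0,0],[-1,0.153,0.763,0,0],[-1,0.153,0.763,0,0]]])

```text
time: 19.1
tcp_pos: [549.7, -84.0, 328.2]
orientation: [2.48, 1.928, -0.0]
wrist_force: [-0.0, -0.8, -1.3]
finger_gap: 20.0
grasp_force: 30.0
```

```bash
cat > meas.py <<'E'
from h import *
from scipy.optimize import least_squares
import h
def hole(W,n,c=(551.,2.)):
    # boundary fit: grid of bridge-top points; hole = circle r 13 with no top points
    p=box(W,c,95,124,136)
    if len(p)<100: print(n,len(p)); return
    h.rect(n+' bridge',p)
    q=p[np.hypot(*(p[:,:2]-c).T)<30]
    g=np.mgrid[-7:7.1:.25,-7:7.1:.25].reshape(2,-1).T+c
    D=np.hypot(g[:,None,0]-q[None,:,0],g[:,None,1]-q[None,:,1])
    sc=(D<12).sum(1); b=sc==sc.min(); print(n,'hole empty-circle',sc.min(),g[b].mean(0).round(1),g[b].std(0).round(1))
def rod(W,n,c,z0,z1):
    s=r.snapshot(n); C=-s['R'].T@s['t']
    q=box(W,c,13,z0,z1)
    if len(q)<8: print(n,'rod',len(q)); return
    o=least_squares(lambda p:np.hypot(*(q[:,:2]-p).T)-5,c,loss='soft_l1')
    d=(C[:2]-q[:,:2].mean(0)); d/=np.hypot(*d)
    print(n,'rod',len(q),'fit',o.x.round(1),'alt',(q[:,:2].mean(0)-4*d).round(1),'todir',d.round(2))
E
python3 - <<'E'
from meas import *
for i in range(4): s,W=snap('wrist')
st(); cv2.imwrite('pics/w9.png',s['img']); hole(W,'wrist'); t=r.state()['tcp_pos']
rod(W,'wrist',t[:2],185,295)
s,W=snap('scene'); hole(W,'scene'); rod(W,'scene',t[:2],195,295)
s,W=snap('top'); hole(W,'top'); rod(W,'top',t[:2],195,295)
E
```

```text
t 19.3 tcp [549.4 -85.6 328.2] yang -14.4 F [-0.5 -0.1 -1.3] gap 19.719266282617642 29.99976396560669 q [-0.18  0.24  1.42 -0.    1.48  0.08]
wrist bridge 5177 [5.517e+02 5.000e-01] [156.4  46.1] 64.9 z [129.3 130.6 131.8] mean [553.7   4.9 130.6]
wrist hole empty-circle 0 [5.518e+02 4.000e-01] [0.5 0.5]
wrist rod 239 fit [549.2 -86.5] alt [549.2 -86.4] todir [0.25 0.97]
scene bridge 427 [552.6   0.9] [155.7  52.7] 64.5 z [125.4 129.4 131.9] mean [555.1   0.8 129.2]
scene hole empty-circle 1 [553.8   0.7] [0.9 0.8]
scene rod 76 fit [548.9 -85.7] alt [548.8 -85.4] todir [ 0.96 -0.28]
top 2
top rod 0
```

The wrist camera sees both the hole at (551.8, 0.4) and the rod at (549.2, -86.5), so the move is (+2.6, +86.9). The scene camera agrees.

step_arm(plan=[[[-1,0.01,0.15,0,0],[-1,0.02,0.35,0,0],[-1,0.0325,0.6,0,0]]])

```text
time: 19.85
tcp_pos: [552.1, -35.7, 328.2]
orientation: [-2.482, -1.925, -0.001]
wrist_force: [-0.1, -0.4, -1.5]
finger_gap: 20.0
grasp_force: 30.0
```

step_arm(plan=[[[-1,0,0.2,0,0],[-1,0,0.35,0,0],[-1,0,0.44,0,0],[-1,0,0.486,0,0],[-1,0,0.486,0,0]]])

```text
time: 20.35
tcp_pos: [552.1, 2.2, 328.2]
orientation: [2.481, 1.926, -0.0]
wrist_force: [-0.3, -0.5, -0.3]
finger_gap: 20.2
grasp_force: 30.0
```

step_arm(plan=[[[-1,0,0,-0.15,0],[-1,0,0,-0.3,0],[-1,0,0,-0.4,0],[-1,0,0,-0.45,0],[-1,0,0,-0.45,0]]])

```text
time: 20.85
tcp_pos: [551.7, 1.7, 291.2]
orientation: [-2.481, -1.925, 0.002]
wrist_force: [-0.8, -0.3, -0.4]
finger_gap: 19.8
grasp_force: 30.0
```

```bash
python3 - <<'E'
from meas import *
for i in range(4): s,W=snap('wrist')
st(); cv2.imwrite('pics/w10.png',s['img']); t=r.state()['tcp_pos']
hole(W,'wrist'); rod(W,'wrist',t[:2],160,260)
s,W=snap('scene'); hole(W,'scene'); rod(W,'scene',t[:2],160,260)
E
```

```text
t 21.05 tcp [552.4   1.8 292.7] yang -14.4 F [ 0.2 -0.1 -1.1] gap 19.787963166569803 29.999853372573853 q [-0.02  0.25  1.5  -0.    1.39  0.23]
wrist bridge 3578 [560.5  19.1] [115.  46.] 64.9 z [129.3 130.6 131.8] mean [564.   28.2 130.6]
wrist hole empty-circle 0 [551.8   0.7] [0.5 0.5]
wrist rod 238 fit [552.2   0.9] alt [552.2   0.9] todir [0.25 0.97]
scene bridge 425 [552.7   1. ] [155.3  54.1] 64.7 z [125.5 129.3 132.1] mean [554.9   1.  129.2]
scene hole empty-circle 0 [553.6   1.4] [0.4 0.3]
scene rod 72 fit [552.2   1.7] alt [552.    1.9] todir [ 0.93 -0.37]
```

Rod and hole agree within about 0.5 mm in both cameras. I'll descend slowly.

step_arm(plan=[[[-1,0,0,-0.1,0],[-1,0,0,-0.2,0],[-1,0,0,-0.3,0],[-1,0,0,-0.4,0],[-1,0,0,-0.5,0]]])

```text
time: 21.7
tcp_pos: [552.0, 1.9, 251.2]
orientation: [-2.482, -1.926, 0.001]
wrist_force: [-0.3, -0.0, -0.9]
finger_gap: 19.6
grasp_force: 30.0
```

step_arm(plan=[[[-1,0,0,-0.1,0],[-1,0,0,-0.2,0],[-1,0,0,-0.3,0],[-1,0,0,-0.4,0],[-1,0,0,-0.5,0]]])

```text
time: 22.2
tcp_pos: [552.1, 1.9, 211.6]
orientation: [2.482, 1.926, 0.0]
wrist_force: [0.8, -0.7, -0.6]
finger_gap: 19.7
grasp_force: 30.0
```

step_arm(plan=[[[-1,0,0,-0.1,0],[-1,0,0,-0.2,0],[-1,0,0,-0.28,0],[-1,0,0,-0.34,0],[-1,0,0,-0.37,0]]])

```text
time: 22.7
tcp_pos: [551.9, 1.9, 182.1]
orientation: [-2.482, -1.926, 0.001]
wrist_force: [0.1, -0.1, -0.2]
finger_gap: 19.9
grasp_force: 30.0
```

step_arm(plan=[[[-1,0,0,0,0],[-1,0,0,0,0],[-1,0,0,0,0],[-1,0,0,0,0],[-1,0,0,0,0]]])

```text
time: 23.2
tcp_pos: [552.2, 1.9, 182.8]
orientation: [2.482, 1.926, 0.001]
wrist_force: [-0.1, -0.1, -1.6]
finger_gap: 19.7
grasp_force: 30.0
```

```bash
python3 - <<'E'
from meas import *
for i in range(2): s,W=snap('wrist')
st(); t=r.state()['tcp_pos']
hole(W,'wrist',(552.,1.)); rod(W,'wrist',t[:2],134,148)
s,W=snap('scene'); hole(W,'scene'); rod(W,'scene',t[:2],134,148)
rect('fin',box(W,(477,267),30,203,230)); rect('ball',box(W,(532,-258),30,150,192))
s,W=snap('top'); rect('fin top',box(W,(477,267),30,212,230)); rect('rail cover',box(W,(477,267),45,183,230))
E
```

```text
t 23.3 tcp [552.2   1.9 182.7] yang -14.4 F [ 0.2 -0.7 -1.4] gap 20.079390389817394 29.999889135360718 q [-0.02  0.32  1.69 -0.    1.14  0.23]
wrist bridge 6800 [5.519e+02 4.000e-01] [156.6  46.3] 64.9 z [129.5 130.5 131.6] mean [566.9  31.4 130.5]
wrist hole empty-circle 0 [546.7  -5.5] [1.4 0.5]
wrist rod 0
scene bridge 422 [553.1   0.8] [155.5  53.2] 64.1 z [125.9 129.4 132.1] mean [555.9   1.2 129.2]
scene hole empty-circle 8 [553.1   1.3] [0.8 0.7]
scene rod 10 fit [552.5   1.9] alt [551.6   1.2] todir [ 0.93 -0.37]
fin 48 [478.  264.9] [13.6 36. ] 28.7 z [206.1 216.1 223.6] mean [481.2 263.7 216.3]
ball 73 [ 539.9 -255.1] [26.4 28.8] 27.2 z [154.2 164.8 172.2] mean [ 542.3 -257.3  164.4]
fin top 60 [475.9 268.4] [13.2 34.2] 26.6 z [213.6 221.9 224.6] mean [474.7 267.1 221.2]
rail cover 105 [478.3 262.9] [13.4 46.2] 25.3 z [185.1 216.3 224.2] mean [474.  265.3 210.6]
```

```bash
python3 -c "
from cell import r
print(r.finish_job())"
```

```text
the job is handed in; nothing more can be done
None
```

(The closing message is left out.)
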